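# Lock the cover on the sample mill

### The arm

A 6-joint arm with a two-finger parallel gripper is mounted at the origin on a cart in front of the work surface, level with it; the furniture and walls round the work are solid. World frame = base frame: x ahead of the robot, y to its left, z up, the work surface at z = 0. Lengths are in m, angles in rad, forces in N, time in s.
With the tool pointing down it reaches from about 0.225 to 0.875 m from the base axis. Payload 3.4 kg.
Tool frame: the origin (TCP) lies at the very end of the fingers, on their centre line; the grasp point (between the pads) lies 19 mm behind it; z points along the fingers, y is the line along which they close (so a half turn about z gives the same grasp; the last joint's range is limited). The gripper opens to 85 mm and grips with 20 to 120 N. Pads are 22 mm wide; open, the fingers measure 114 mm over their backs; the gripper's body (76 mm by 85 mm) begins 54 mm behind the grasp point. The pads swing forward as they close: fully open they stand 13 mm farther back than shut.
Start: joints at [1.031, 0.276, 1.505, -0, 1.361, -0.121], TCP at [0.234, 0.525, 0.231] pointing down, gripper open.
Joint ranges: [-2.89, 2.89], [-0.75, 2.08], [0.22, 2.7], [-1.18, 4.32], [0.11, 2.71], [-2.7, 2.7]. Speed limits (rad/s): [2.57, 2.57, 3.14, 3.14, 3.14, 3.14].

### API

Orientations are given as a unit quaternion [w, x, y, z].
In Python, from rig import readout, vision, manip gives the robot as it stands.
- The arm moves only by the shell command python3 -m handwheel 'ROWS' [FORCE]. ROWS is JSON, a list of rows, each a list of 3 entries, a list of its own where there are three numbers: the shift along the tool's x, y, z in mm, then the turn, a rotation vector about the tool's x, y, z in units of 6 degrees (1.0 is 6 degrees), then the closure, from -1 (fully open) to 1 (shut), so that 0 is half open. A call has 1 to 20 rows; each row shifts and turns the commanded pose from where the row before left it, along the tool's axes as they then stand; what a row does not reach is not made up. A row lasts 1/8 s, in which the tool goes at most 62.5 mm and 10.7 degrees, less where a joint would pass 70% of its speed; a pose out of reach is approached as far as the arm can. A call is refused whole if a number of a shift passes 62.5 or a number of a turn 1, either way. A call with a gripper value outside its range is refused whole. The fingers move at their own pace and stop on an object; FORCE is the grip in N (left out, the last holds). Time passes only in rows, so rows that do not move let the fingers close. It gives the time, the measured TCP pose, the force, the opening and the grip force at its end, in the units of the state.
- readout.get_state(): the state, without advancing time (a new reading comes with each control period).
- vision.get_image(name): name is "side" or "top"; returns the picture (480x640x3 uint8, blue, green, red); there is no depth.
- vision.camera_params(name): a dict with "intrinsics" (3x3 intrinsics, pixels), "rvec" (rotation vector, rad) and "tvec" (3), from world to camera coordinates, as OpenCV has them. Camera axes: x right, y down, z forward; pixel columns grow to the right and rows downward; lengths in m; the calibration is good to about 2 mm. A picture is of the moment at which its call begins. camera_params takes no time and is no camera call.
- manip.sign_off(): hands the job in; it is judged then, once.
The state is a dict: "clock": time; "qpos": joint angles; "qd": joint speeds; "effort": joint torques, N m; "position": TCP position; "ee_rot": TCP orientation; "contact_force": force on the tool from outside, world axes, zero at the start; "moment": the same for the moment, N m; "width": finger opening in m; "gripper_force": force on a finger pad.
Only numpy, scipy, OpenCV 4.12 (cv2) and the standard library are available. Lean on these libraries where they do the work, as an engineer would, in place of code of your own. Each camera call takes 0.05 s, during which the arm holds its last target. There are 200 camera calls.

### The job

Close the sample mill for the next grind: pick up the loose cover with the blue grip, set it in the mill's metal collar so that its three lugs drop into the three notches, press it gently down against the sprung seal and twist it clockwise about a quarter turn to the stop, then let it spring up so that it clicks locked, and let go. The notches may not stand quite where they should, so feel for them; do not force the cover, keep it level, and leave the jar, the pots and the weighing boat where they are.

Things in the scene. Friction and masses are not known exactly. Their poses are not given: they have to be found in the camera images.
- mill: White bench mill, fixed, 146 x 124 mm; origin at the underside, on the vertical axis of its round head (84 mm high); z up, control panel on -x. On the head a bare-metal knurled collar, 112 mm wide, top at z 113 mm, receives the cover. The cover's origin in this frame is at z 107 mm with its lugs on top of the collar, 102 to 104 dropped in the notches, 92.5 pressed fully down, 97.5 locked.
- collar_mouth (a point): Centre of the collar's top, mill axes. Bore 75 mm, with three notches open at the top, 120 deg apart, 20 deg wide, out to radius 44 mm, marked by blue dots (red dots: locked places). Nominally at +x and +/-120 deg, but the collar is clamped where the grind was last set: all three stand up to 0.25 rad to one side, not measured; look or feel. It will not turn in this job.
- collar_slot (a point): Centre at the height of the slots' lips, 6.5 mm below the collar's top. Clockwise from above, a slot runs from each notch under a lip (underside at this height). A lug turned 80 deg from the notch's middle is under a pocket, 3 mm higher and 21 deg wide, with a solid stop 2.5 deg on. Let up there, the cover rises and clicks in; turned but short of it, it stays 3 mm lower.
- seal_top (a point): Centre of the top of the black sprung seal ring inside the collar. It pushes the cover's underside up with 1.2 N per mm: about 2 to 3 N with the cover resting in the notches, 9 N locked, 15 N with the cover fully down, where its flange meets the collar (hard stop, 5 mm below locked). Turning drags with about 0.3 N m; at the stop the moment climbs at once: 0.5 N m more is enough.
- cover: Loose round cover, 0.2 to 0.33 kg, lying right way up; origin at the centre of its underside, z up. Steel spigot 72 mm wide, z 0 to 20 mm, lower edge chamfered 3 mm; three lugs, 11 mm wide, z 6 to 12 mm, out to radius 42 mm, at +x and +/-120 deg, all alike; black flange 92 mm wide, z 20.5 to 26 mm, with a white tick over each lug; blue grip on top.
- cover_grip (a point): Middle of the blue bar grip on the cover, cover axes, 45 mm above the cover's underside. The bar is 58 mm long (along x), 28 mm wide (along y) and rises from 26 to 60 mm above the underside.
- jar_seeds: Tall glass jar of seeds, 83 mm across, 185 mm high, origin at its underside; a bystander behind the mill.
- pot_clove: Small sample pot with a yellow lid, 48 mm across, 61 mm high, origin at its underside; a bystander behind the mill.
- pot_tansy: Another such yellow-lidded pot, 48 mm across, 61 mm high, origin at its underside; a bystander behind the mill.
- boat_a: White square weighing boat, 64 mm wide, 15 mm high, origin at its underside; a bystander in front of the mill.
Things that resemble listed ones, but are neither listed nor needed, are in the scene too. Several things look just like the cover: the one meant starts nearest to the robot's base.

How it is judged:
On the way:
1. the cover sits centred in the collar, pressed down so far that its lugs lie below the slots' lips (z of cover in the frame of mill below 0.0955 m and horizontal distance between cover and mill below 0.003 m), for 0.05 s.
At the end, for the whole second after the job is handed in: The released cover stands still and level (within 0.05 rad) in the collar, within 3 mm of its axis, its origin 96.2 to 99.5 mm above the mill's underside, held by its lugs in the pockets (nominally 97.5 mm) (z of cover in the frame of mill between 0.0962 and 0.0995 m and horizontal distance between cover and mill below 0.003 m and angle between cover's own z axis and vertical below 0.05 rad and linear speed of cover below 0.02 m/s and angular speed of cover below 0.1 rad/s); the robot touches nothing.
It fails at once if the cover is forced: the contact forces between cover and mill exceed 60 N (contact force between cover and mill above 60 N).
It fails at once if the cover is tipped more than 30 degrees (angle between cover's own z axis and vertical above 0.52 rad).
It fails at once if the jar, a pot or the weighing boat is moved more than 20 mm (distance of any of jar_seeds, pot_clove, pot_tansy, boat_a from where it was at the start of the episode above 0.02 m).
It also fails if it takes over 61 s, if anything falls off the work surface, if the arm or the gripper's body presses on something with over 40 N, if the wrist force passes 120 N, or if a joint passes its speed limit or range.

## Working session

There is one attempt and no reset: what is moved stays moved. The work goes in short steps, Python scripts to look and compute and a shell command to move; the robot and the scene stay as the last step left them, time stands still between calls to the robot, and variables do not carry over. Pictures are saved under pics/ and viewed, at most 10 in all, crops included, and the job is handed in when it is done.

```bash
mkdir -p pics; ls; python3 - <<'E'
from rig import readout, vision
import cv2,numpy as np
for n in("top","side"):
    cv2.imwrite(f"pics/{n}0.png",vision.get_image(n))
    p=vision.camera_params(n);R=cv2.Rodrigues(np.array(p["rvec"],float))[0]
    print(n,p["intrinsics"],R.round(3).tolist(),(-R.T@np.array(p["tvec"]).ravel()).round(3))
s=readout.get_state();print(s)
E
```

```text
pics
top [[440.77128944   0.         317.67484245]
 [  0.         440.77128944 239.91956599]
 [  0.           0.           1.        ]] [[0.097, -0.995, 0.003], [-0.975, -0.096, -0.202], [0.201, 0.017, -0.979]] [ 0.365 -0.016  1.087]
side [[581.57996978   0.         323.08256339]
 [  0.         581.57996978 238.83653315]
 [  0.           0.           1.        ]] [[0.241, -0.97, -0.004], [-0.69, -0.169, -0.704], [0.683, 0.172, -0.71]] [-0.387 -0.244  1.092]
{'clock': 0.1, 'qpos': array([ 1.03101053e+00,  2.76547679e-01,  1.50599963e+00, -9.95677747e-06,
        1.36070307e+00, -1.20965944e-01]), 'qd': array([-0.00054753, -0.00126741, -0.00448241,  0.00078399,  0.00139486,
        0.00059067]), 'effort': array([ 1.30602810e-03, -4.17697477e+01, -2.46405047e+01, -1.19339406e-04,
        5.85678368e-03,  3.27266662e-06]), 'position': array([0.23359111, 0.52490342, 0.23051988]), 'ee_rot': array([-2.64278064e-04,  2.07881662e-01,  9.78153632e-01, -7.85620209e-04]), 'contact_force': array([-0.33773394,  0.73097172, -0.83790477]), 'moment': array([-0.00522548,  0.04057093,  0.03202524]), 'gripper_force': 0.0, 'width': 0.0853382356163454}
```

View pics/top0.png

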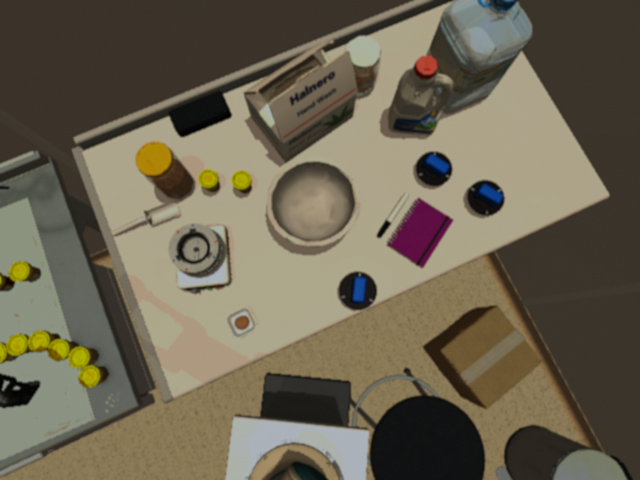

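View pics/side0.png

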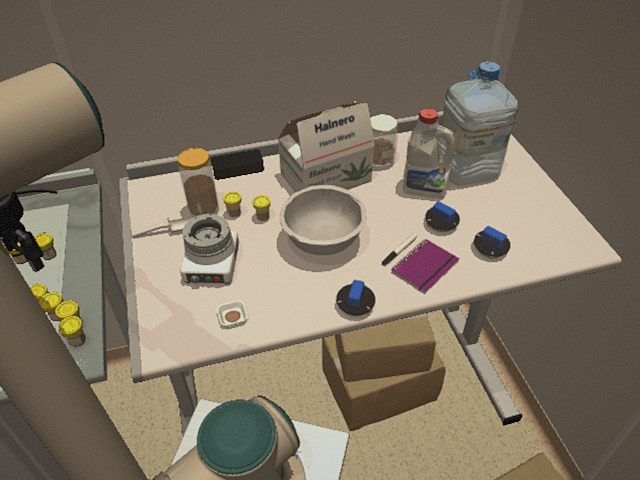

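Two pictures seen. Top view: the cover could be any of the blue-grip discs at (357,291), (434,168) and (486,197). The base is near the bottom, so (357,291) is nearest. The mill head is at (198,248), the weighing boat at (241,322), the pots at (209,180) and (242,181), and the jar at (160,165).

```bash
cat > h.py <<'E'
from rig import readout, vision
import cv2,numpy as np
def cam(n):
    p=vision.camera_params(n);R=cv2.Rodrigues(np.array(p["rvec"],float))[0]
    return np.array(p["intrinsics"]),R,np.array(p["tvec"],float).ravel()
def ray(n,uv,z):
    K,R,t=cam(n);d=R.T@np.linalg.solve(K,[uv[0],uv[1],1.]);c=-R.T@t
    return c+d*(z-c[2])/d[2]
def proj(n,P):
    K,R,t=cam(n);q=(R@np.atleast_2d(P).T).T+t
    q=q@K.T;return q[:,:2]/q[:,2:]
E
python3 - <<'E'
from h import *
t=cv2.imread("pics/top0.png");s=cv2.imread("pics/side0.png")
def c(i,u,v,w=33,h=25):return cv2.resize(i[v-h:v+h,u-w:u+w],(400,300),interpolation=cv2.INTER_CUBIC)
a=np.vstack([np.hstack([c(t,357,291),c(t,198,248,40,30)]),np.hstack([c(s,356,295),c(s,208,237,40,30)])])
a=cv2.convertScaleAbs(a,alpha=1.3,beta=15)
cv2.imwrite("pics/c1.png",a)
for uv in [(357,291),(434,168),(486,197)]:print(ray("top",uv,.03))
for n,i,(u,v) in(("top",t,(357,291)),("side",s,(356,295))):
    hsv=cv2.cvtColor(i,cv2.COLOR_BGR2HSV);m=cv2.inRange(hsv,(100,120,60),(130,255,255));b=np.zeros_like(m);b[v-25:v+25,u-25:u+25]=m[v-25:v+25,u-25:u+25]
    pts=cv2.findNonZero(b);print(n,cv2.minAreaRect(pts),pts.mean(0))
    cv2.imwrite("/tmp/b.png",b)
    k=cv2.inRange(hsv,(0,0,0),(180,255,70));b=np.zeros_like(m);b[v-25:v+25,u-25:u+25]=k[v-25:v+25,u-25:u+25];print(cv2.boundingRect(b))
E
```

```text
[ 0.46719804 -0.10368511  0.03      ]
[ 0.79617263 -0.27337454  0.03      ]
[ 0.73228814 -0.40624017  0.03      ]
top ((358.9923095703125, 289.0615539550781), (12.403472900390625, 25.179048538208008), 7.125016689300537) [[358.96103896 289.08441558]]
(339, 272, 37, 38)
side ((355.2350158691406, 291.4541320800781), (12.043974876403809, 22.696203231811523), 15.52410888671875) [[355.80275229 290.01834862]]
(337, 284, 38, 32)
```

View pics/c1.png

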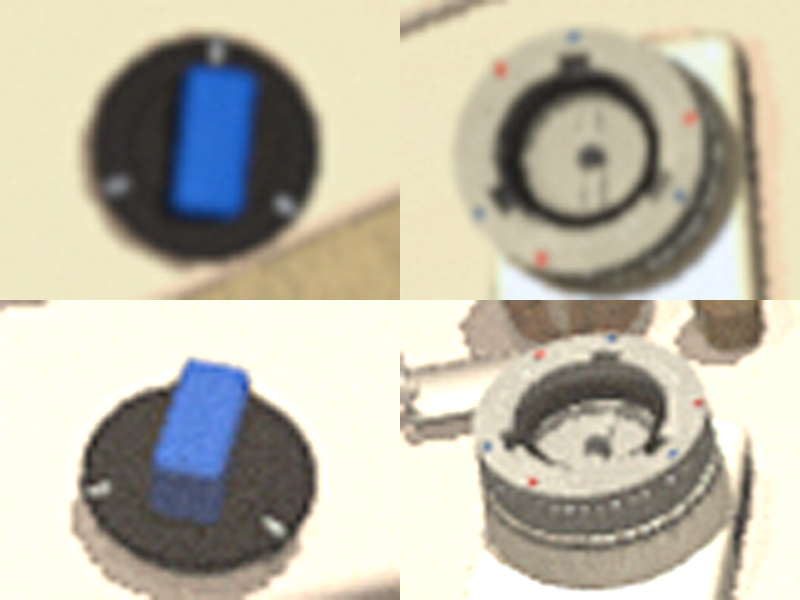

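The crop confirms the choice: a blue bar on a black flange with three ticks (top crop (216,50), (117,185), (285,205)). On the mill, the blue dots are in the top crop at (174,36), (79,213) and (280,196), and the red dots at (101,69), (290,118) and (142,259).

```bash
python3 - <<'E'
from h import *
def go(n,pts,o,s,z,lab):
    P=np.array([ray(n,(o[0]+(u+.5)/s-.5,o[1]+(v+.5)/s-.5),z)[:2] for u,v in pts])
    # circumcentre via lstsq
    A=np.c_[2*P,np.ones(len(P))];x=np.linalg.lstsq(A,(P**2).sum(1),rcond=None)[0];c=x[:2]
    m=P.mean(0)
    a=np.degrees(np.arctan2(*(P-m).T[::-1]));b3=np.angle(np.exp(3j*np.radians(a)).mean(),deg=True)/3
    print(n,lab,"circ",c.round(4),"r",np.sqrt(x[2]+c@c).round(4),"mean",m.round(4),"ang",a.round(1),"mod120",b3.round(1))
s=400/66
go("top",[(216,50),(117,185),(285,205)],(324,266),s,.026,"cover")
for n,o,B,Rd in(("top",(158,218),[(174,36),(79,213),(280,196)],[(101,69),(290,118),(142,259)]),("side",(168,207),[(212,38),(88,146),(273,154)],[(139,55),(299,103),(132,182)])):
    go(n,B,o,5,.113,"blue");go(n,Rd,o,5,.113,"red")
for n,uv in(("top",(358.99,289.07)),("side",(355.5,291))):print(n,"grip",ray(n,uv,.057 if n=="top" else .05))
# bar axis from top face, top crop
a=[ray("top",(324+(u+.5)/s-.5,266+(v+.5)/s-.5),.06)[:2] for u,v in[(223,66),(207,216)]];d=a[0]-a[1];print("bar mid",(a[0]+a[1])/2,"ang",np.degrees(np.arctan2(d[1],d[0])))
# side ticks of cover
P=[ray("side",(323+(u+.5)/s-.5,270+(v+.5)/s-.5),.026) for u,v in[(98,189),(273,225)]];print("side ticks",P)
E
```

```text
top cover circ [ 0.4708 -0.1051] r 0.0386 mean [ 0.4708 -0.1051] ang [  -1.4  118.9 -121.3] mod120 -1.3
top blue circ [0.5213 0.2772] r 0.0518 mean [0.5213 0.2773] ang [  10.7  130.6 -109.5] mod120 10.6
top red circ [0.521  0.2773] r 0.0517 mean [0.5211 0.2773] ang [ 50.9 -68.9 171. ] mod120 51.0
side blue circ [0.52   0.2761] r 0.0519 mean [0.5196 0.2762] ang [  10.8  130.8 -110. ] mod120 10.5
side red circ [0.5191 0.2759] r 0.0515 mean [0.519  0.2765] ang [ 51.3 -69.1 170.1] mod120 50.8
top grip [ 0.4695109 -0.1057137  0.057    ]
side grip [ 0.4674797  -0.10548694  0.05      ]
bar mid [ 0.46990048 -0.1055733 ] ang -1.602221151989265
side ticks [array([ 0.44894957, -0.0703158 ,  0.026     ]), array([ 0.44780984, -0.13906482,  0.026     ])]
```

Measured: the cover is at (0.470, -0.105) with yaw -1.4 deg. The mill is at (0.520, 0.277) and its notches stand at 10.6 deg (mod 120). The first move turns the tool to the bar and travels above the cover.

```bash
python3 -m handwheel '[[[0,0,0],[0,0,-0.94],-1],[[0,0,0],[0,0,-0.94],-1],[[0,0,0],[0,0,-0.94],-1],[[0,0,0],[0,0,-0.94],-1],[[-18,-44.5,6],[0,0,0],-1],[[-18,-44.5,6],[0,0,0],-1],[[-18,-44.5,6],[0,0,0],-1],[[-18,-44.5,6],[0,0,0],-1],[[-18,-44.5,6],[0,0,0],-1],[[-18,-44.5,6],[0,0,0],-1],[[-18,-44.5,6],[0,0,0],-1],[[-18,-44.5,6],[0,0,0],-1],[[-18,-44.5,6],[0,0,0],-1],[[-18,-44.5,6],[0,0,0],-1],[[-18,-44.5,6],[0,0,0],-1],[[-18,-44.5,6],[0,0,0],-1],[[-18,-44.5,6],[0,0,0],-1],[[-18,-44.5,6],[0,0,0],-1],[[0,0,0],[0,0,0],-1],[[0,0,0],[0,0,0],-1]]' 40
cat > st.py <<'E'
from h import *
from scipy.spatial.transform import Rotation as Ro
import sys
def rep():
    s=readout.get_state();q=s["ee_rot"];R=Ro.from_quat([q[1],q[2],q[3],q[0]]).as_matrix()
    print("t",round(s["clock"],2),"p",(s["position"]*1000).round(1),"yhead",np.degrees(np.arctan2(R[1,1],R[0,1])).round(2),"zax",R[:,2].round(4),"F",s["contact_force"].round(1),"M",s["moment"].round(2),"w",round(s["width"]*1000,1),"gf",round(s["gripper_force"],1),"q6",s["qpos"][5].round(2))
    return s,R
def to(x,y,z,yh):
    s,R=rep();d=R.T@(np.array([x,y,z])*1000-s["position"]*1000)
    dy=np.degrees(np.arctan2(R[1,1],R[0,1]));turn=-((yh-dy+180)%360-180)/6
    print("tool shift mm",d.round(1),"turn units z",turn.round(2))
if __name__=="__main__":
    a=[float(v) for v in sys.argv[1:]]
    to(*a) if a else rep()
E
python3 st.py .470 -.105 .031 88.6
```

```text
clock: 2.6
position: [0.4694, -0.1034, 0.1468]
ee_rot: [-0.001, 0.013, 1.0, 0.001]
contact_force: [-0.1, -0.6, 0.2]
width: 0.0853
gripper_force: 0.0
t 2.6 p [ 469.4 -103.4  146.8] yhead 88.52 zax [-0.0017  0.0012 -1.    ] F [-0.1 -0.6  0.2] M [0.01 0.01 0.02] w 85.3 gf 0.0 q6 -1.91
tool shift mm [ -0.9  -1.7 115.8] turn units z -0.01
```

```bash
python3 -m handwheel '[[[-0.2,-0.4,25],[0,0,0],-1],[[-0.2,-0.4,25],[0,0,0],-1],[[-0.2,-0.4,25],[0,0,0],-1],[[-0.2,-0.4,20],[0,0,0],-1],[[0,0,13],[0,0,0],-1],[[0,0,7.5],[0,0,0],-1],[[0,0,0],[0,0,0],-1],[[0,0,0],[0,0,0],1],[[0,0,0],[0,0,0],1],[[0,0,0],[0,0,0],1],[[0,0,0],[0,0,0],1],[[0,0,0],[0,0,0],1],[[0,0,0],[0,0,0],1],[[0,0,0],[0,0,0],1]]' 60; python3 st.py
```

```text
clock: 4.35
position: [0.4713, -0.1057, 0.0323]
ee_rot: [0.0, 0.012, 1.0, -0.0]
contact_force: [-1.7, -0.7, 6.4]
width: 0.0271
gripper_force: 59.9
t 4.35 p [ 471.3 -105.7   32.3] yhead 88.57 zax [ 9.e-04 -5.e-04 -1.e+00] F [-1.7 -0.7  6.4] M [-0.01  0.17 -0.03] w 27.1 gf 59.9 q6 -1.91
```

```bash
python3 -m handwheel '[[[0,0,-5],[0,0,0],1],[[0,0,-15],[0,0,0],1],[[0,0,-30],[0,0,0],1],[[0,0,-30],[0,0,0],1],[[0,0,-30],[0,0,0],1],[[0,0,-30],[0,0,0],1],[[0,0,-15],[0,0,0],1],[[0,0,0],[0,0,0],1],[[0,0,0],[0,0,0],1]]'; python3 st.py .520 .2768 .180 100.6
```

```text
clock: 5.48
position: [0.4699, -0.105, 0.1855]
ee_rot: [-0.001, 0.013, 1.0, 0.001]
contact_force: [0.0, -0.3, -2.0]
width: 0.0268
gripper_force: 59.4
t 5.47 p [ 469.9 -105.   185.5] yhead 88.56 zax [-0.0026  0.0011 -1.    ] F [ 0.  -0.3 -2. ] M [ 0.05 -0.   -0.03] w 26.8 gf 59.4 q6 -1.91
tool shift mm [-40.5 383.    5.7] turn units z -2.01
```

```bash
python3 -m handwheel '[[[-3.7,20,0],[0,0,0],1],[[-3.7,35,0],[0,0,0],1],[[-3.7,38,0],[0,0,0],1],[[-3.7,38,0],[0,0,0],1],[[-3.7,38,0],[0,0,0],1],[[-3.7,38,0],[0,0,0],1],[[-3.7,38,0],[0,0,0],1],[[-3.7,38,0],[0,0,0],1],[[-3.7,38,0],[0,0,0],1],[[-3.7,38,0],[0,0,0],1],[[-3.5,24,0],[0,0,0],1],[[0,0,5],[0,0,-0.67],1],[[0,0,0],[0,0,-0.67],1],[[0,0,0],[0,0,-0.67],1],[[0,0,0],[0,0,0],1],[[0,0,0],[0,0,0],1]]'; python3 st.py .520 .2768 .150 100.6
python3 - <<'E'
from h import *
t=vision.get_image("top");s=vision.get_image("side")
def c(i,u,v,w=40,h=60):return cv2.resize(i[v-h:v+h,u-w:u+w],(400,600),interpolation=cv2.INTER_CUBIC)
cv2.imwrite("pics/c2.png",cv2.convertScaleAbs(np.hstack([c(t,198,240),c(s,208,215)]),alpha=1.3,beta=15))
E
```

```text
clock: 7.48
position: [0.5209, 0.2761, 0.1813]
ee_rot: [-0.0, -0.092, 0.996, -0.0]
contact_force: [-0.1, -0.3, -2.2]
width: 0.027
gripper_force: 59.7
t 7.47 p [520.9 276.1 181.3] yhead 100.55 zax [-9.e-04 -5.e-04 -1.e+00] F [-0.1 -0.3 -2.2] M [ 0.01  0.01 -0.  ] w 27.0 gf 59.7 q6 -1.39
tool shift mm [ 0.7  0.8 31.3] turn units z -0.01
```

View pics/c2.png

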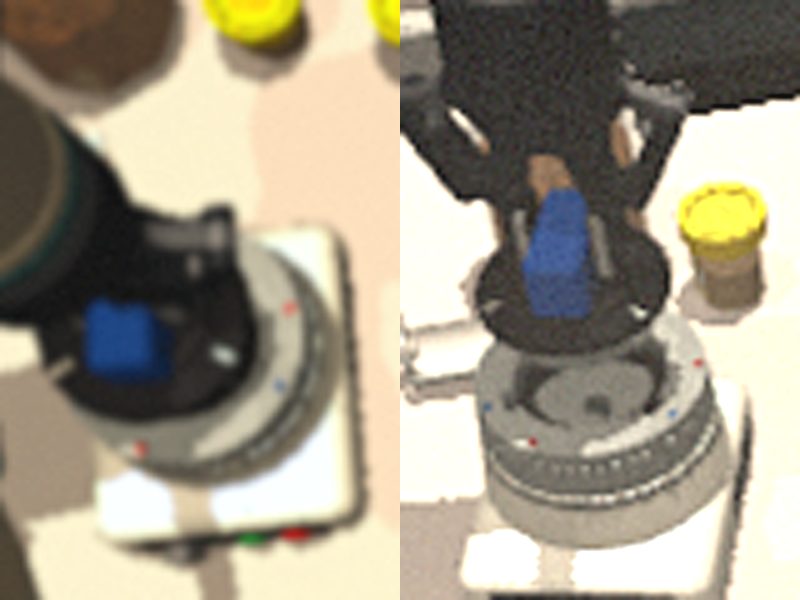

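The cover hangs level over the collar. In the side crop its ticks are at (90,306) and (240,312), and in the top crop at (60,370) and (223,354).

```bash
python3 - <<'E'
from h import *
for n,o,T in(("side",(168,155),[(90,306),(240,312)]),("top",(158,180),[(60,370),(223,354)])):
    P=np.array([ray(n,(o[0]+(u+.5)/5-.5,o[1]+(v+.5)/5-.5),.175)[:2] for u,v in T])
    d=P[0]-P[1];h=np.degrees(np.arctan2(d[1],d[0]))-90
    c=P.mean(0)+.0386*.5*np.array([np.cos(np.radians(h)),np.sin(np.radians(h))]);print(n,c.round(4),h.round(1),np.linalg.norm(d).round(4))
E
```

```text
side [0.5171 0.2743] 10.4 0.0702
top [0.5185 0.2759] 11.3 0.0683
```

```bash
python3 st.py .523 .2775 .148 100.6; python3 -m handwheel '[[[-1.9,1.8,10],[0,0,0],1],[[0,0,12],[0,0,0],1],[[0,0,8],[0,0,0],1],[[0,0,3],[0,0,0],1],[[0,0,0],[0,0,0],1],[[0,0,0],[0,0,0],1]]'; python3 st.py .523 .2775 .148 100.6;
```

```text
t 7.58 p [521.  276.3 181.6] yhead 100.58 zax [-4.e-04 -2.e-04 -1.e+00] F [-0.5  0.6 -2.7] M [-0.03  0.01 -0.01] w 27.3 gf 59.7 q6 -1.39
tool shift mm [-2.2  0.9 33.6] turn units z -0.0
clock: 8.32
position: [0.5228, 0.2787, 0.1492]
ee_rot: [0.0, -0.093, 0.996, 0.0]
contact_force: [-0.6, 0.6, -2.8]
width: 0.0269
gripper_force: 59.7
t 8.32 p [522.8 278.7 149.2] yhead 100.63 zax [ 8.e-04  4.e-04 -1.e+00] F [-0.6  0.6 -2.8] M [-0.01 -0.01 -0.06] w 26.9 gf 59.7 q6 -1.38
tool shift mm [ 0.1 -1.2  1.2] turn units z 0.0
```

```bash
python3 -m handwheel '[[[0,0,2],[0,0,0],1],[[0,0,2],[0,0,0],1],[[0,0,1],[0,0,0],1],[[0,0,0],[0,0,0],1]]'; python3 st.py
```

```text
clock: 8.82
position: [0.5225, 0.2786, 0.1437]
ee_rot: [-0.0, -0.093, 0.996, 0.0]
contact_force: [0.3, -0.4, -1.7]
width: 0.0268
gripper_force: 59.7
t 8.82 p [522.5 278.6 143.7] yhead 100.63 zax [-2.e-04 -0.e+00 -1.e+00] F [ 0.3 -0.4 -1.7] M [-0.02 -0.02  0.02] w 26.8 gf 59.7 q6 -1.38
```

```bash
python3 -m handwheel '[[[0,-0.9,1],[0,0,0],1],[[0,0,1.5],[0,0,0],1],[[0,0,1],[0,0,0],1],[[0,0,0],[0,0,0],1]]'; python3 st.py
```

```text
clock: 9.32
position: [0.5226, 0.2777, 0.1402]
ee_rot: [-0.0, -0.093, 0.996, -0.0]
contact_force: [0.8, -0.7, -2.2]
width: 0.0268
gripper_force: 59.7
t 9.32 p [522.6 277.7 140.2] yhead 100.63 zax [-2.e-04 -0.e+00 -1.e+00] F [ 0.8 -0.7 -2.2] M [ 0.02 -0.    0.03] w 26.8 gf 59.7 q6 -1.39
```

Cover z is about 108 mm with no contact, so the spigot is in the bore. Next I feel for the notches in small steps down.

```bash
python3 -m handwheel '[[[0,0,1],[0,0,0],1],[[0,0,1],[0,0,0],1],[[0,0,0],[0,0,0],1]]'; python3 st.py; python3 -m handwheel '[[[0,0,1],[0,0,0],1],[[0,0,0.5],[0,0,0],1],[[0,0,0],[0,0,0],1]]'; python3 st.py
```

```text
clock: 9.7
position: [0.5227, 0.2777, 0.1382]
ee_rot: [-0.0, -0.093, 0.996, -0.0]
contact_force: [-0.2, 0.6, -2.4]
width: 0.0272
gripper_force: 59.7
t 9.7 p [522.7 277.7 138.2] yhead 100.63 zax [-1.e-04 -0.e+00 -1.e+00] F [-0.2  0.6 -2.4] M [ 0.06 -0.02  0.05] w 27.2 gf 59.7 q6 -1.39
clock: 10.07
position: [0.5227, 0.2777, 0.1368]
ee_rot: [-0.0, -0.093, 0.996, 0.0]
contact_force: [-0.4, 0.4, -1.7]
width: 0.0271
gripper_force: 59.7
t 10.07 p [522.7 277.7 136.8] yhead 100.63 zax [-1.e-04  0.e+00 -1.e+00] F [-0.4  0.4 -1.7] M [-0.   -0.06  0.01] w 27.1 gf 59.7 q6 -1.39
```

```bash
python3 -m handwheel '[[[0,0,1],[0,0,0],1],[[0,0,1],[0,0,0],1],[[0,0,0],[0,0,0],1]]'; python3 st.py; python3 -m handwheel '[[[0,0,1],[0,0,0],1],[[0,0,1],[0,0,0],1],[[0,0,0],[0,0,0],1]]'; python3 st.py
```

```text
clock: 10.45
position: [0.5228, 0.2777, 0.1351]
ee_rot: [0.0, -0.093, 0.996, 0.0]
contact_force: [0.8, -0.2, 0.1]
width: 0.0269
gripper_force: 59.9
t 10.45 p [522.8 277.7 135.1] yhead 100.62 zax [ 4.e-04  2.e-04 -1.e+00] F [ 0.8 -0.2  0.1] M [0.09 0.11 0.01] w 26.9 gf 59.9 q6 -1.39
clock: 10.82
position: [0.5228, 0.2777, 0.1331]
ee_rot: [0.0, -0.093, 0.996, 0.0]
contact_force: [-1.0, -0.4, 2.6]
width: 0.027
gripper_force: 60.3
t 10.82 p [522.8 277.7 133.1] yhead 100.62 zax [ 4.e-04  2.e-04 -1.e+00] F [-1.  -0.4  2.6] M [-0.06  0.17  0.03] w 27.0 gf 60.3 q6 -1.39
```

The force follows the seal spring (about 5 N at z about 101), so the lugs are in the notches. I press on towards z about 93.5.

```bash
python3 -m handwheel '[[[0,0,1.5],[0,0,0],1],[[0,0,1.5],[0,0,0],1],[[0,0,1],[0,0,0],1],[[0,0,0],[0,0,0],1]]'; python3 st.py; python3 -m handwheel '[[[0,0,1],[0,0,0],1],[[0,0,1],[0,0,0],1],[[0,0,1],[0,0,0],1],[[0,0,0],[0,0,0],1]]'; python3 st.py
```

```text
clock: 11.32
position: [0.5229, 0.2778, 0.1295]
ee_rot: [0.0, -0.093, 0.996, 0.0]
contact_force: [-2.0, -1.7, 6.6]
width: 0.027
gripper_force: 60.8
t 11.32 p [522.9 277.8 129.5] yhead 100.63 zax [ 7.e-04  3.e-04 -1.e+00] F [-2.  -1.7  6.6] M [-0.11  0.3   0.04] w 27.0 gf 60.8 q6 -1.39
clock: 11.82
position: [0.5229, 0.2777, 0.127]
ee_rot: [0.001, -0.093, 0.996, 0.0]
contact_force: [-1.5, -1.2, 8.7]
width: 0.0268
gripper_force: 61.1
t 11.82 p [522.9 277.7 127. ] yhead 100.63 zax [ 1.e-03  4.e-04 -1.e+00] F [-1.5 -1.2  8.7] M [-0.19  0.52 -0.01] w 26.8 gf 61.1 q6 -1.39
```

```bash
python3 -m handwheel '[[[0,0,1],[0,0,0],1],[[0,0,0.5],[0,0,0],1],[[0,0,0],[0,0,0],1]]'; python3 st.py; python3 -m handwheel '[[[0,0,0.6],[0,0,0],1],[[0,0,0],[0,0,0],1],[[0,0,0],[0,0,0],1]]'; python3 st.py
```

```text
clock: 12.2
position: [0.5229, 0.2778, 0.1259]
ee_rot: [0.001, -0.093, 0.996, 0.0]
contact_force: [-2.1, -1.2, 11.2]
width: 0.0273
gripper_force: 61.2
t 12.2 p [522.9 277.8 125.9] yhead 100.63 zax [ 1.2e-03  5.0e-04 -1.0e+00] F [-2.1 -1.2 11.2] M [-0.18  0.62 -0.02] w 27.3 gf 61.2 q6 -1.39
clock: 12.58
position: [0.5229, 0.2778, 0.1255]
ee_rot: [0.001, -0.093, 0.996, 0.0]
contact_force: [-1.7, -0.7, 11.4]
width: 0.0272
gripper_force: 61.3
t 12.57 p [522.9 277.8 125.5] yhead 100.63 zax [ 1.4e-03  5.0e-04 -1.0e+00] F [-1.7 -0.7 11.4] M [-0.22  0.66  0.01] w 27.2 gf 61.3 q6 -1.39
```

```bash
python3 -m handwheel '[[[0,0,0.4],[0,0,0],1],[[0,0,0],[0,0,0],1],[[-0.02,-0.1,0],[0,0,0.5],1],[[-0.02,-0.1,0],[0,0,0.5],1],[[-0.02,-0.1,0],[0,0,0.5],1],[[-0.02,-0.1,0],[0,0,0.5],1],[[0,0,0],[0,0,0],1]]' 90; python3 st.py
```

```text
clock: 13.45
position: [0.524, 0.2776, 0.1254]
ee_rot: [0.002, 0.012, 1.0, 0.001]
contact_force: [-1.3, -1.3, 11.0]
width: 0.0266
gripper_force: 91.9
t 13.45 p [524.  277.6 125.4] yhead 88.65 zax [ 0.0035  0.001  -1.    ] F [-1.3 -1.3 11. ] M [-0.13  0.4   0.18] w 26.6 gf 91.9 q6 -1.18
```

```bash
python3 -m handwheel '[[[-0.04,-0.15,0],[0,0,0.8],1],[[-0.04,-0.15,0],[0,0,0.8],1],[[-0.04,-0.15,0],[0,0,0.8],1],[[-0.04,-0.15,0],[0,0,0.8],1],[[0,0,0],[0,0,0],1]]'; python3 st.py;  python3 -m handwheel '[[[-0.04,-0.15,0],[0,0,0.8],1],[[-0.04,-0.15,0],[0,0,0.8],1],[[-0.04,-0.15,0],[0,0,0.8],1],[[-0.04,-0.15,0],[0,0,0.8],1],[[0,0,0],[0,0,0],1]]'; python3 st.py
```

```text
clock: 14.08
position: [0.5232, 0.2768, 0.1252]
ee_rot: [0.001, 0.179, 0.984, 0.0]
contact_force: [-2.5, -1.6, 12.7]
width: 0.0265
gripper_force: 91.9
t 14.07 p [523.2 276.8 125.2] yhead 69.43 zax [ 1.7e-03  4.0e-04 -1.0e+00] F [-2.5 -1.6 12.7] M [-0.25  0.61  0.01] w 26.5 gf 91.9 q6 -0.84
clock: 14.7
position: [0.5224, 0.2756, 0.125]
ee_rot: [0.0, 0.34, 0.94, -0.0]
contact_force: [-4.1, -2.0, 12.1]
width: 0.0266
gripper_force: 92.0
t 14.7 p [522.4 275.6 125. ] yhead 50.24 zax [ 2.e-04 -9.e-04 -1.e+00] F [-4.1 -2.  12.1] M [-0.47  0.66  0.05] w 26.6 gf 92.0 q6 -0.51
```

```bash
python3 -m handwheel '[[[-0.04,-0.15,0],[0,0,0.8],1],[[-0.04,-0.15,0],[0,0,0.8],1],[[-0.04,-0.15,0],[0,0,0.8],1],[[-0.04,-0.15,0],[0,0,0.8],1],[[0,0,0],[0,0,0],1]]'; python3 st.py;  python3 -m handwheel '[[[-0.02,-0.1,0],[0,0,0.5],1],[[-0.02,-0.1,0],[0,0,0.5],1],[[-0.02,-0.1,0],[0,0,0.4],1],[[0,0,0],[0,0,0],1]]'; python3 st.py
```

```text
clock: 15.32
position: [0.521, 0.2746, 0.125]
ee_rot: [-0.0, 0.492, 0.871, -0.001]
contact_force: [-6.6, -4.3, 14.0]
width: 0.0267
gripper_force: 92.2
t 15.32 p [521.  274.6 125. ] yhead 31.04 zax [-0.0017 -0.0018 -1.    ] F [-6.6 -4.3 14. ] M [-0.54  0.94 -0.02] w 26.7 gf 92.2 q6 -0.17
clock: 15.82
position: [0.5203, 0.2744, 0.125]
ee_rot: [-0.001, 0.554, 0.832, -0.002]
contact_force: [-7.2, -4.5, 14.6]
width: 0.0268
gripper_force: 92.3
t 15.82 p [520.3 274.4 125. ] yhead 22.69 zax [-0.0025 -0.002  -1.    ] F [-7.2 -4.5 14.6] M [-0.58  1.05  0.28] w 26.8 gf 92.3 q6 -0.03
```

```bash
python3 -m handwheel '[[[-0.1,-0.8,0],[0,0,0],1],[[0,0,0],[0,0,0.3],1],[[0,0,0],[0,0,0],1]]'; python3 st.py;  python3 -m handwheel '[[[0,-0.3,0],[0,0,0.25],1],[[0,0,0],[0,0,0],1]]'; python3 st.py
```

```text
clock: 16.2
position: [0.5202, 0.2743, 0.125]
ee_rot: [-0.0, 0.567, 0.824, -0.001]
contact_force: [-5.4, -2.9, 13.8]
width: 0.0263
gripper_force: 92.2
t 16.2 p [520.2 274.3 125. ] yhead 20.9 zax [-0.0015 -0.0014 -1.    ] F [-5.4 -2.9 13.8] M [-0.49  0.95  0.41] w 26.3 gf 92.2 q6 0.0
clock: 16.45
position: [0.52, 0.2738, 0.125]
ee_rot: [0.0, 0.577, 0.816, -0.001]
contact_force: [-4.9, -4.5, 13.0]
width: 0.0262
gripper_force: 92.2
t 16.45 p [520.  273.8 125. ] yhead 19.47 zax [-0.0012 -0.0022 -1.    ] F [-4.9 -4.5 13. ] M [-0.53  0.9   0.7 ] w 26.2 gf 92.2 q6 0.03
```

```bash
python3 -m handwheel '[[[0,-0.2,0],[0,0,0.2],1],[[0,0,0],[0,0,0],1]]'; python3 st.py
```

```text
clock: 16.7
position: [0.5197, 0.2733, 0.125]
ee_rot: [0.0, 0.586, 0.811, -0.002]
contact_force: [-5.5, -4.9, 15.0]
width: 0.0267
gripper_force: 92.3
t 16.7 p [519.7 273.3 125. ] yhead 18.32 zax [-0.0014 -0.0033 -1.    ] F [-5.5 -4.9 15. ] M [-0.73  0.93  0.83] w 26.7 gf 92.3 q6 0.05
```

Moment 0.83 N m at 82 deg means it is at the stop. Now I let it rise.

```bash
python3 -m handwheel '[[[0,0,-1],[0,0,0],1],[[0,0,-1],[0,0,0],1],[[0,0,-1],[0,0,0],1],[[0,0,0],[0,0,0],1]]'; python3 st.py;  python3 -m handwheel '[[[0,0,-1],[0,0,0],1],[[0,0,-0.6],[0,0,0],1],[[0,0,0],[0,0,0],1]]'; python3 st.py
```

```text
clock: 17.2
position: [0.5196, 0.2733, 0.1258]
ee_rot: [-0.0, 0.586, 0.81, -0.002]
contact_force: [-3.0, -4.3, 2.9]
width: 0.0266
gripper_force: 90.6
t 17.2 p [519.6 273.3 125.8] yhead 18.28 zax [-0.0028 -0.0035 -1.    ] F [-3.  -4.3  2.9] M [-0.61  0.37  0.84] w 26.6 gf 90.6 q6 0.05
clock: 17.58
position: [0.5197, 0.2733, 0.1268]
ee_rot: [-0.0, 0.586, 0.81, -0.002]
contact_force: [-3.5, -3.5, 0.9]
width: 0.0267
gripper_force: 90.2
t 17.57 p [519.7 273.3 126.8] yhead 18.26 zax [-0.0031 -0.0036 -1.    ] F [-3.5 -3.5  0.9] M [-0.63  0.22  0.83] w 26.7 gf 90.2 q6 0.05
```

It rose only to the lip (z about 94.5). The torque against the stop may be jamming it, so I ease the twist back a little and watch.

```bash
python3 -m handwheel '[[[0,0.2,0],[0,0,-0.25],1],[[0,0,0],[0,0,0],1]]'; python3 st.py;  python3 -m handwheel '[[[0,0.2,0],[0,0,-0.2],1],[[0,0,0],[0,0,0],1]]'; python3 st.py
```

```text
clock: 17.82
position: [0.52, 0.2735, 0.128]
ee_rot: [-0.0, 0.576, 0.817, -0.002]
contact_force: [-4.3, -5.5, 5.5]
width: 0.0262
gripper_force: 91.1
t 17.82 p [520.  273.5 128. ] yhead 19.62 zax [-0.0026 -0.0027 -1.    ] F [-4.3 -5.5  5.5] M [-0.78  0.58  0.09] w 26.2 gf 91.1 q6 0.03
clock: 18.08
position: [0.5206, 0.2739, 0.1284]
ee_rot: [-0.0, 0.568, 0.823, -0.001]
contact_force: [-3.4, -3.3, 7.5]
width: 0.0266
gripper_force: 91.3
t 18.07 p [520.6 273.9 128.4] yhead 20.79 zax [-0.0017 -0.0017 -1.    ] F [-3.4 -3.3  7.5] M [-0.76  0.62  0.01] w 26.6 gf 91.3 q6 0.0
```

```bash
python3 - <<'E'
from h import *
t=vision.get_image("top");s=vision.get_image("side")
def c(i,u,v,w=32,h=48):return cv2.resize(i[v-h:v+h,u-w:u+w],(400,600),interpolation=cv2.INTER_CUBIC)
cv2.imwrite("pics/c3.png",cv2.convertScaleAbs(np.hstack([c(t,198,245),c(s,208,225)]),alpha=1.3,beta=15))
E
```

```text
(no output)
```

View pics/c3.png

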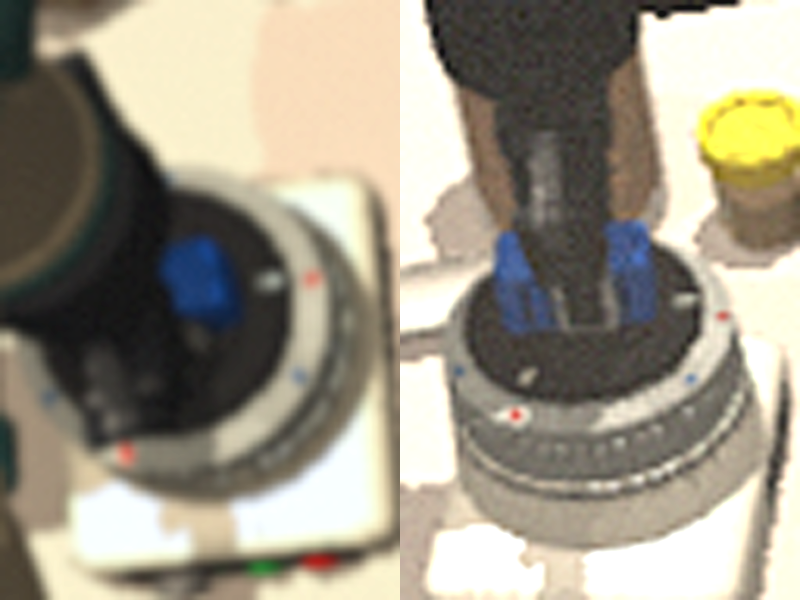

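The ticks stand at the red dots (side crop (530,376) and (687,299)). The cover is already above the lip height at z about 96, so the lugs are entering the pockets. I let it up the rest of the way.

```bash
python3 -m handwheel '[[[0,-0.3,-0.8],[0,0,0],1],[[0,-0.3,-0.6],[0,0,0],1],[[0,0,0],[0,0,0],1]]'; python3 st.py; python3 -m handwheel '[[[0,0,-0.8],[0,0,0],1],[[0,0,-0.6],[0,0,0],1],[[0,0,0],[0,0,0],1]]'; python3 st.py
```

```text
clock: 18.55
position: [0.5205, 0.2739, 0.1297]
ee_rot: [0.0, 0.568, 0.823, -0.001]
contact_force: [-2.7, -4.1, 6.1]
width: 0.0265
gripper_force: 91.1
t 18.55 p [520.5 273.9 129.7] yhead 20.78 zax [-6.0e-04 -1.3e-03 -1.0e+00] F [-2.7 -4.1  6.1] M [-0.69  0.45  0.01] w 26.5 gf 91.1 q6 0.0
clock: 18.92
position: [0.5205, 0.2739, 0.1299]
ee_rot: [-0.0, 0.568, 0.823, -0.001]
contact_force: [-0.7, -5.1, -2.8]
width: 0.0264
gripper_force: 90.0
t 18.93 p [520.5 273.9 129.9] yhead 20.81 zax [-0.0013 -0.0015 -1.    ] F [-0.7 -5.1 -2.8] M [-0.82 -0.   -0.13] w 26.4 gf 90.0 q6 0.0
```

It clicked in: z about 97.6, now rigid upward. I release and retreat.

```bash
python3 -m handwheel '[[[0,0,0],[0,0,0],-0.3],[[0,0,0],[0,0,0],-1],[[0,0,0],[0,0,0],-1],[[0,0,0],[0,0,0],-1],[[0,0,0],[0,0,0],-1],[[0,0,0],[0,0,0],-1],[[0,0,-10],[0,0,0],-1],[[0,0,-25],[0,0,0],-1],[[0,0,-30],[0,0,0],-1],[[0,0,-30],[0,0,0],-1],[[-10,-40,-5],[0,0,0],-1],[[-10,-40,0],[0,0,0],-1],[[-10,-40,0],[0,0,0],-1],[[-10,-40,0],[0,0,0],-1],[[0,0,0],[0,0,0],-1]]'; python3 st.py
python3 - <<'E'
from h import *
t=vision.get_image("top");s=vision.get_image("side")
def c(i,u,v,w=32,h=48):return cv2.resize(i[v-h:v+h,u-w:u+w],(400,600),interpolation=cv2.INTER_CUBIC)
cv2.imwrite("pics/c4.png",cv2.convertScaleAbs(np.hstack([c(t,198,245),c(s,208,225)]),alpha=1.3,beta=15))
E
```

```text
clock: 20.8
position: [0.3831, 0.1793, 0.2316]
ee_rot: [0.0, 0.568, 0.823, 0.0]
contact_force: [-0.1, -0.4, 0.5]
width: 0.0853
gripper_force: 0.0
t 20.8 p [383.1 179.3 231.6] yhead 20.78 zax [ 1.e-04 -1.e-04 -1.e+00] F [-0.1 -0.4  0.5] M [ 0.02 -0.02  0.04] w 85.3 gf 0.0 q6 -0.09
```

View pics/c4.png

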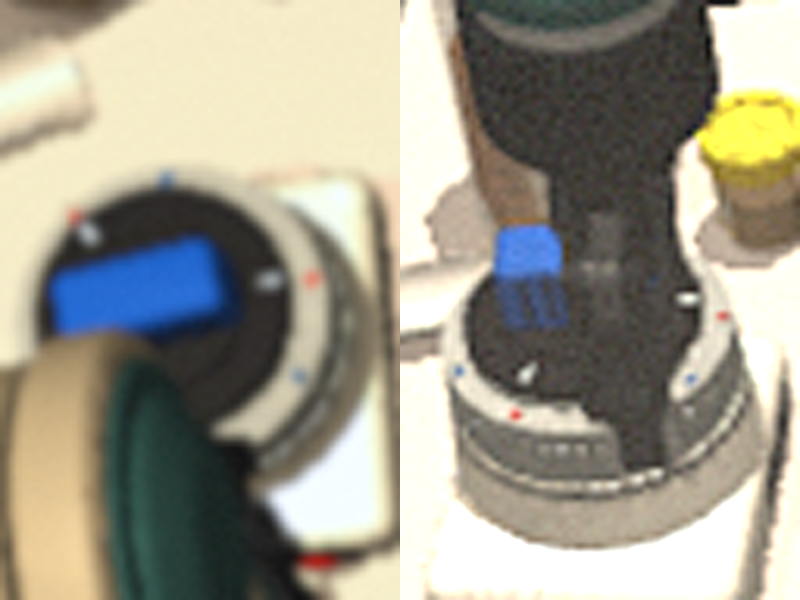

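The released cover sits level in the collar with its ticks at the red dots (top crop (88,233) and (268,279)), and the robot is clear of it.

```bash
python3 -c "
from rig import manip;print(manip.sign_off())"
```

```text
the job is handed in; nothing more can be done
None
```

The job is handed in at about 21 s of the 61 s limit: the cover is twisted to the stop, sprung up to about z 97.6 mm (nominal 97.5), released and standing level in the collar; no verdict came back.

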